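Slide a chair-back panel onto the stapling stand

TASK

Clear the stapling stand first: take the wooden webbing stretcher off its pad and lay it flat in the steel tool tray, without dropping it. Then slide the plywood back panel, keeping it flat, off the pile of boards and across onto the stand, so that it rests on the pad alone, centred over it and square to it, with its length along the pad's shorter side and all four edges overhanging for stapling. Leave the spray can, the tub and the screwdriver where they are.

Things in the scene. Friction and masses are not known exactly. Their poses are not given: they have to be found in the camera images.
- panel: Plywood chair-back panel, loose, the thing to slide: 160 mm (its x) x 280 mm (its y) x 15 mm thick, corners rounded at 25 mm, about 0.45 kg (may be 0.3 to 0.65), four small steel T-nuts flush in its top. Origin: centre of its underside. It starts lying flat on top of the pile, its underside at height 0.1225 m, turned up to 0.3 rad and shifted up to 25 mm from the pile's own middle. Too wide to grasp; its edges stand 15 mm above the pile.
- pile: Pile of brown MDF boards, fixed: top face 240 mm (its x) x 280 mm (its y), flat, 122.5 mm high. Origin: centre of its underside, on the bench. It stands left or right of the stand.
- stand: Stapling stand, fixed: a wooden foot 190 x 170 mm and a post carrying a small dark grey hard pad 120 mm (its x) x 100 mm (its y), whose flat top is 120 mm above the bench, 2.5 mm lower than the pile. Origin: centre of its underside, on the bench. The pile lies along the stand's +y or -y direction (whichever pile shows), centres about 305 mm apart, with a gap of about 115 mm between pile edge and pad. Pile and stand may be out of line by up to 20 mm sideways and 0.12 rad.
- stand_top (a point): Centre of the top of the stand's pad, 120 mm above the bench. Axes as the stand. The finished panel has its centre above this point, its x along the stand's x and its y along the stand's y (either way round); it then overhangs the pad by 20 mm at each long side and 90 mm at each end, and its end is about 25 mm clear of the pile.
- stretcher: Bat-shaped wooden webbing stretcher, loose, 0.16 kg, 230 mm long (its x, from -115 to +115 mm), 16 mm thick. Its grip is 36 mm wide from x = -115 to +15 mm; its blade, from x = +15 to +115 mm, is 72 mm wide with a cross slot. Origin: mid-length on its underside. It starts lying flat on the stand's pad at any yaw, its underside at height 0.12 m, partly overhanging.
- stretcher_grip (a point): Place to hold the stretcher: on its grip, 20 mm from mid-length towards the grip end, half way up its thickness (8 mm above its underside). Axes as the stretcher: pinch across its y, 36 mm.
- tray: Dark steel tool tray, fixed, empty, open on top: outside 310 mm (its x) x 136 mm (its y) x 38 mm high, walls and floor 5 mm thick. Origin: centre of its underside, on the bench. The stretcher fits in lengthwise along the tray's x, either way round. It stands at the far left or far right of the work.
- glide_bin: Green plastic parts bin with furniture glides, fixed, 190 x 120 x 55 mm, at the side opposite the tray. Nothing to do with it. Origin: centre of its underside.
- spray_can: Aluminium spray can standing upright, loose, 64 mm across, 190 mm tall, at the far side of the work. Leave alone. Origin: centre of its underside.
- tub: White plastic tub standing upright on the robot's side of the work, loose, 70 mm across, 80 mm tall. Leave alone. Origin: centre of its underside.
- screwdriver: Screwdriver with yellow handle lying on the bench at the far side, loose, 200 mm long along its x. Leave alone. Origin: near the middle of its length, on its underside.

How it is judged:
On the way:
1. the stretcher lies flat in the tray, let go (z of stretcher in the frame of tray below 0.012 m and x of stretcher in the frame of tray between -0.05 and 0.05 m and y of stretcher in the frame of tray between -0.05 and 0.05 m and angle between stretcher's own z axis and vertical below 0.1 rad and contact force between stretcher and the fingers below 0.1 N and linear speed of stretcher below 0.05 m/s), for 0.2 s.
At the end, for the whole second after the job is handed in: The panel rests level and still on the stand's pad alone, clear of the pile, its centre within 18 mm (stand's x) and 20 mm (stand's y) of the pad's centre and its length within 0.1 rad of the stand's y; the stretcher lies flat and still on the floor of the tray (x of panel in the frame of stand_top between -0.018 and 0.018 m and y of panel in the frame of stand_top between -0.02 and 0.02 m and angle between the y axis of panel and the y axis of stand, either way round below 0.1 rad and angle between panel's own z axis and vertical below 0.03 rad and z of panel in the frame of stand_top between -0.004 and 0.004 m and contact force between panel and stand above 1.5 N and contact force between panel and pile below 0.1 N and linear speed of panel below 0.01 m/s and z of stretcher in the frame of tray below 0.012 m and x of stretcher in the frame of tray between -0.05 and 0.05 m and y of stretcher in the frame of tray between -0.05 and 0.05 m and angle between stretcher's own z axis and vertical below 0.1 rad and linear speed of stretcher below 0.02 m/s); the robot touches nothing.
It fails at once if the panel is lifted more than 25 mm, tipped more than 0.2 rad or dropped off its support (height (world z) of panel above 0.1475 m or height (world z) of panel below 0.105 m or angle between panel's own z axis and vertical above 0.2 rad).
It fails at once if the stretcher is dropped (falls freely faster than 1 m/s, about 50 mm) (linear speed of stretcher above 1 m/s and contact force between stretcher and the fingers below 0.1 N).
It fails at once if the spray can, tub or screwdriver is moved more than 20 mm (distance of any of spray_can, tub, screwdriver from where it was at the start of the episode above 0.02 m).
It also fails if it takes over 72 s, if anything falls off the work surface, if the arm or the gripper's body presses on something with over 40 N, if the wrist force passes 120 N, or if a joint passes its speed limit or range.

ROBOT

A 6-joint arm with a two-finger parallel gripper is mounted at the origin on the work surface. World frame = base frame: x ahead of the robot, y to its left, z up, the work surface at z = 0. Lengths are in m, angles in rad, forces in N, time in s.
With the tool pointing down it reaches from about 0.4 to 0.825 m from the base axis. Payload 7 kg.
Tool frame: the origin (TCP) lies at the centre of the arm's flange, where the gripper is bolted on; the fingertips stand 178 mm ahead of it and the grasp point (between the pads) lies 159 mm ahead of it; z points along the fingers, y is the direction in which the jaws open and shut (so a half turn about z gives the same grasp; the last joint's range is limited). The gripper opens to 88 mm and grips with 3 to 60 N. Pads are 19 mm wide; open, the fingers measure 130 mm over their backs; the gripper's body (78 mm by 193 mm) begins 47 mm behind the grasp point.
Start: joints at [-0.921, 0.359, 0.012, 0, -1.224, -0.288], TCP at [0.239, -0.631, 0.405] pointing down, gripper open.
Joint ranges: [-3.07, 3.07], [-1.43, 2.12], [-1.02, 1.25], [-3.03, 1.67], [-3.05, -0], [-3.03, 3.03]. Speed limits (rad/s): [2.39, 2.39, 3.01, 3.14, 3.14, 3.14].

INTERFACE

Orientations are given as [roll, pitch, yaw] about the fixed x, y, z axes, in that order (R = Rz(yaw) Ry(pitch) Rx(roll)).
In Python, from station import arm gives the robot as it stands.
- The arm moves only by the shell command python3 -m handwheel 'ROWS' [OPENING] [FORCE]. ROWS is JSON, a list of rows, each a list of 4 numbers: the shift along the world's x, y, z in cm, then the turn about the world's z in rad. In form: [[dx, dy, dz, yaw], ...]. A call has 1 to 20 rows; each row shifts and turns the commanded pose from where the row before left it; what a row does not reach is not made up. A row lasts 1/10 s, in which the tool goes at most 50 mm and 8.59 degrees, less where a joint would pass 70% of its speed; a pose out of reach is approached as far as the arm can. A call is refused whole if a number of a shift passes 5 or a number of a turn 0.15, either way. A call with a gripper value outside its range is refused whole. OPENING is the closure, from 0 (fully open) to 1 (shut), set as the call begins (- or left out, the last holds). The fingers move at their own pace and stop on an object; FORCE is the grip in N (left out, the last holds). Time passes only in rows, so rows that do not move let the fingers close. It gives the time, the measured TCP pose, the force and the opening at its end, in the units of the state.
- arm.get_state(): the state, without advancing time (a new reading comes with each control period).
- arm.grab_frame(name): name is "side" or "top"; returns a dict with "image" (420x560x3 uint8, red, green, blue), "depth" (420x560 float32, m along the optical axis (not along the pixel's ray), 0 where there is no reading), "vfov" (degrees; the focal length in pixels is half the picture's height over the tangent of half this angle, whatever the lens; pixels are square), "cx", "cy" (the principal point, pixels), "k1" (the pictures are not rectified: a ray, as slopes to the right and down, at radius r is drawn at 1 + k1 r^2 times it, then the intrinsics apply), "rvec" (rotation vector, rad) and "tvec" (3), from world to camera coordinates, as OpenCV has them. Camera axes: x right, y down, z forward; pixel columns grow to the right and rows downward; lengths in m; the calibration is good to about 2 mm. A picture is of the moment at which its call begins.
- arm.job_done(): hands the job in, once; it reports no verdict.
The state is a dict: "t": time; "q": joint angles; "qd": joint speeds; "joint_efforts": joint torques, N m; "eef_pos": TCP position; "ee_rot": TCP orientation; "force": force on the tool from outside, world axes, zero at the start; "moment": the same for the moment, N m; "width": finger opening in m.
Only numpy, scipy, OpenCV 4.12 (cv2) and the standard library are available. Lean on these libraries where they do the work, as an engineer would, in place of code of your own. Each camera call takes 0.05 s, during which the arm holds its last target.

## Working session

There is one attempt and no reset: what is moved stays moved. The work goes in short steps, Python scripts to look and compute and a shell command to move; the robot and the scene stay as the last step left them, time stands still between calls to the robot, and variables do not carry over. Pictures are saved under pics/ and viewed, and the job is handed in when it is done.

```bash
ls; mkdir -p pics; cat > h.py <<'E'
import numpy as np, cv2
from station import arm
def grab(name,tag):
    f=arm.grab_frame(name)
    np.savez(f'{tag}.npz',**{k:v for k,v in f.items()})
    cv2.imwrite(f'pics/{tag}.png',cv2.cvtColor(f['image'],cv2.COLOR_RGB2BGR))
    return f
def load(tag): return {k:v for k,v in np.load(f'{tag}.npz').items()}
def K(f):
    h=f['image'].shape[0]; fl=h/2/np.tan(np.radians(float(f['vfov']))/2)
    return np.array([[fl,0,float(f['cx'])],[0,fl,float(f['cy'])],[0,0,1]])
def rays(f,uv):
    uv=np.asarray(uv,float).reshape(-1,1,2)
    p=cv2.undistortPointsIter(uv,K(f),np.array([float(f['k1']),0,0,0]),None,None,(3,50,1e-10)).reshape(-1,2)
    R=cv2.Rodrigues(np.asarray(f['rvec'],float))[0]; t=np.asarray(f['tvec'],float).reshape(3)
    return R,t,np.c_[p,np.ones(len(p))]
def atz(f,uv,z):
    R,t,d=rays(f,uv); c=-R.T@t; w=d@R
    return c+w*((z-c[2])/w[:,2])[:,None]
def bydepth(f,uv):
    R,t,d=rays(f,uv); uv=np.asarray(uv).reshape(-1,2).astype(int)
    dep=np.asarray(f['depth'])[uv[:,1],uv[:,0]]
    return (d*dep[:,None]-t)@R
def proj(f,P):
    return cv2.projectPoints(np.asarray(P,float).reshape(-1,3),np.asarray(f['rvec'],float),np.asarray(f['tvec'],float),K(f),np.array([float(f['k1']),0,0,0]))[0].reshape(-1,2)
def cloud(f):
    h,w=f['depth'].shape; u,v=np.meshgrid(np.arange(w),np.arange(h))
    P=bydepth(f,np.c_[u.ravel(),v.ravel()]); P[f['depth'].ravel()==0]=np.nan
    return P.reshape(h,w,3)
E
python3 - <<'E'
from h import *
for n in('top','side'):
    f=grab(n,n+'0'); print({k:v for k,v in f.items() if k not in('image','depth')})
print(arm.get_state())
E
```

```text
pics
{'vfov': 49.55727759028278, 'cx': 279.98302334483935, 'cy': 211.42544607329904, 'k1': -0.1357630216575395, 'rvec': array([ 2.10981605, -2.11234132,  0.225026  ]), 'tvec': array([-6.43807815e-04,  5.39167255e-01,  1.34209237e+00])}
{'vfov': 45.78715929102012, 'cx': 275.4820805148864, 'cy': 197.58370581745473, 'k1': -0.09476849808371304, 'rvec': array([ 0.29568153, -2.72323263,  1.35506266]), 'tvec': array([0.54229572, 0.15724228, 1.47679387])}
{'t': 0.1, 'q': array([-9.20883655e-01,  3.59317925e-01,  1.11409035e-02, -2.92684280e-04,
       -1.22410783e+00, -2.88134530e-01]), 'qd': array([ 2.94796542e-04, -2.30173191e-03,  2.74929453e-03,  4.93166024e-04,
        5.52803719e-04, -3.79301388e-05]), 'joint_efforts': array([-1.51843884e-03, -5.84162557e+01,  2.93753690e+01,  7.01556444e+00,
        1.01882775e-02, -4.59843875e-05]), 'eef_pos': array([ 0.23886124, -0.63113615,  0.40381314]), 'ee_rot': array([ 3.14008730e+00, -1.59208238e-04, -2.77991405e+00]), 'force': array([-0.74927687,  0.67456679, -0.47045095]), 'moment': array([-0.01833625,  0.03271156, -0.02430735]), 'width': 0.08782430314704293}
```

View pics/top0.png

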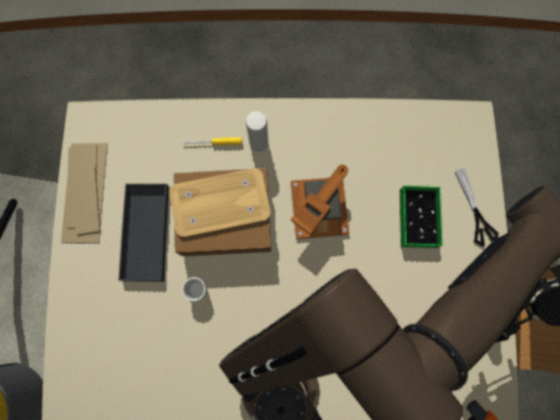

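View pics/side0.png

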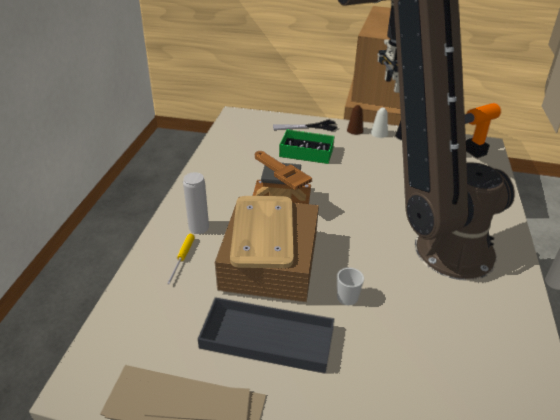

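The top view shows, left to right, the tray (145,232), the pile with the panel (220,205), the stand with the stretcher (320,203) and the green bin (421,215). The stretcher's grip points up and right, to (342,170). The can is at (257,130) and the tub at (194,290). Next I'll take enlarged crops.

```bash
python3 - <<'E'
import cv2
im=cv2.imread('pics/top0.png')
a=cv2.resize(im[155:255,280:360],None,fx=6,fy=6,interpolation=cv2.INTER_CUBIC)
b=cv2.resize(im[155:295,110:280],None,fx=4.5,fy=4,interpolation=cv2.INTER_CUBIC)
b=cv2.resize(im[155:295,110:280],None,fx=4.2,fy=4.2,interpolation=cv2.INTER_CUBIC)
cv2.imwrite('pics/c_stand.png',a);cv2.imwrite('pics/c_pile.png',b)
E
```

```text
(no output)
```

View pics/c_stand.png

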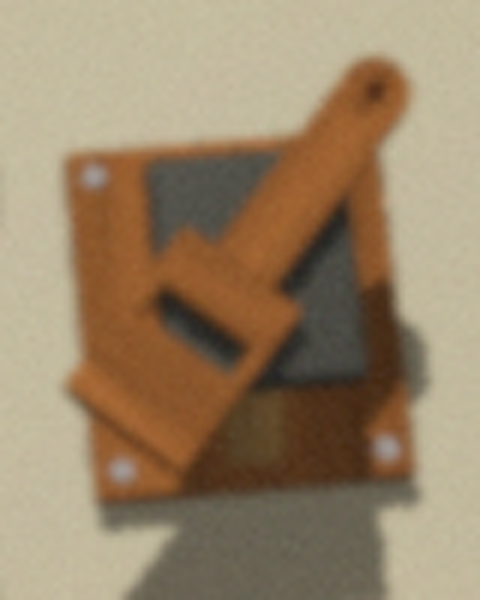

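View pics/c_pile.png

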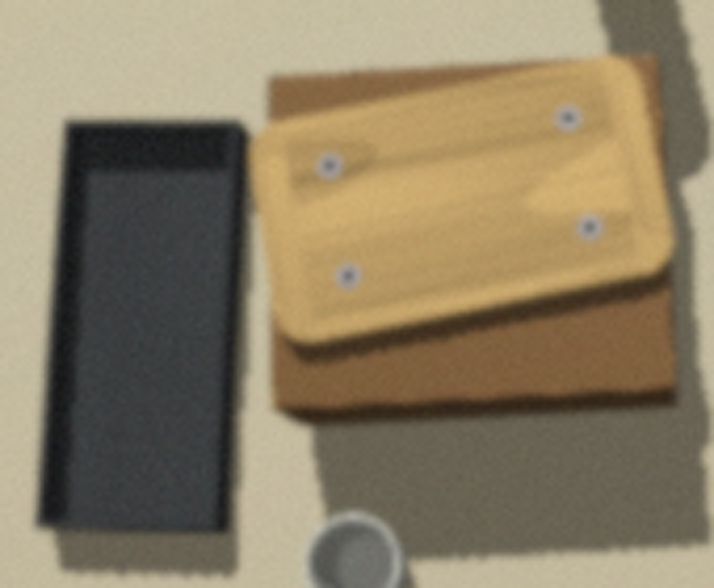

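```bash
cat > meas.py <<'E'
from h import *
def rect(P,m):
    pts=P[m][:,:2].astype(np.float32)
    r=cv2.minAreaRect(pts*1000); b=cv2.boxPoints(r)
    e=[b[1]-b[0],b[2]-b[1]]; e.sort(key=lambda v:-np.hypot(*v))
    return np.round(np.r_[np.array(r[0]),np.hypot(*e[0]),np.hypot(*e[1]),np.arctan2(e[0][1],e[0][0])],3)
def big(m):
    m=cv2.morphologyEx(m.astype(np.uint8),cv2.MORPH_OPEN,np.ones((3,3)))
    n,l,s,_=cv2.connectedComponentsWithStats(m); k=1+np.argmax(s[1:,4]); return l==k
E
python3 - <<'E'
from meas import *
f=load('top0');P=cloud(f);h,w=P.shape[:2]
U,V=np.meshgrid(np.arange(w),np.arange(h))
def box(u0,u1,v0,v1): return (U>=u0)&(U<=u1)&(V>=v0)&(V<=v1)
Z=P[...,2]
for n,b,lo,hi in [('panel',box(165,275,160,245),.130,.148),('pile+panel',box(165,275,160,260),.108,.148),('stretcher',box(285,352,160,240),.128,.15),('tray',box(115,175,175,290),.025,.048),('foot',box(285,352,170,250),.008,.06),('can',box(240,275,100,155),.17,.21),('tub',box(180,210,275,305),.06,.1)]:
    m=big(b&(Z>lo)&(Z<hi)); print(n,m.sum(),rect(P,m),np.round(np.median(Z[m]),4))
hsv=cv2.cvtColor(f['image'],cv2.COLOR_RGB2HSV)
m=box(285,352,170,230)&(Z>.11)&(Z<.128); print('pad',m.sum(),np.median(Z[m]), rect(P,m))
cs=lambda x,y,s,x0,y0:[(x+.5)/s-.5+x0,(y+.5)/s-.5+y0]
print('pad pts',np.round(atz(f,[cs(x,y,6,280,155) for x,y in [(148,160),(280,152),(368,378),(250,388),(352,200),(155,280)]],.12),4))
print('tnuts',np.round(atz(f,[cs(x,y,4.2,110,155) for x,y in [(329,165),(568,118),(589,227),(348,275)]],.1375),4))
print('tray rim',np.round(atz(f,[cs(x,y,4.2,110,155) for x,y in [(65,121),(243,123),(228,530),(38,525)]],.038),4))
print('pile',np.round(atz(f,[cs(x,y,4.2,110,155) for x,y in [(270,76),(659,57),(675,390),(276,403)]],.1225),4))
print('str',np.round(atz(f,[cs(x,y,6,280,155) for x,y in [(70,385),(180,485),(300,310),(185,232),(392,62)]],.136),4))
E
```

```text
panel 5047 [551.956 177.647 281.163 162.446  -1.369] 0.137
pile+panel 7682 [532.852 177.231 291.779 242.886  -1.512] 0.1351
stretcher 1244 [ 570.605 -125.788  231.87    72.205   -0.641] 0.1354
tray 108 [ 4.73953e+02  4.96400e+02  1.13395e+02  8.92600e+00 -1.60000e-02] 0.0362
foot 912 [ 550.796 -126.312  170.846  167.985   -1.481] 0.0177
can 356 [781.29   67.885  58.607  58.074   0.901] 0.1885
tub 17 [312.716 284.63   14.068   6.509  -0.333] 0.0756
pad 696 0.11923774809563724 [ 5.53762e+02 -1.11035e+02  1.78758e+02  1.44619e+02 -1.40000e-01]
pad pts [[ 0.6176 -0.0736  0.12  ]
 [ 0.6217 -0.1394  0.12  ]
 [ 0.507  -0.1799  0.12  ]
 [ 0.5022 -0.1219  0.12  ]
 [ 0.597  -0.1746  0.12  ]
 [ 0.5563 -0.0762  0.12  ]]
tnuts [[0.5748 0.2689 0.1375]
 [0.6083 0.1019 0.1375]
 [0.5302 0.0862 0.1375]
 [0.4965 0.2524 0.1375]]
tray rim [[0.6357 0.4962 0.038 ]
 [0.6333 0.3571 0.038 ]
 [0.3268 0.3536 0.038 ]
 [0.3288 0.4962 0.038 ]]
pile [[0.6445 0.3177 0.1225]
 [0.6575 0.0389 0.1225]
 [0.4189 0.0268 0.1225]
 [0.4095 0.3023 0.1225]]
str [[ 0.5006 -0.0337  0.136 ]
 [ 0.4518 -0.086   0.136 ]
 [ 0.5375 -0.1455  0.136 ]
 [ 0.5766 -0.0903  0.136 ]
 [ 0.6636 -0.1946  0.136 ]]
```

The scene geometry is consistent across both measurements:

| Item | Position | Yaw |
|---|---|---|
| Pad | about (0.562, -0.127) | 0.065 |
| Stretcher | (0.570, -0.1265) | 2.51 |
| Panel | (0.552, 0.177) | 0.198 |
| Tray | (0.481, 0.4255) | about 0 |

First I'll move above the stretcher grip at (0.580, -0.134), turning +2.15.

```bash
python3 -m handwheel '[[2.3,3.3,0,0.143],[2.3,3.3,0,0.143],[2.3,3.3,0,0.143],[2.3,3.3,0,0.143],[2.3,3.3,0,0.143],[2.3,3.3,0,0.143],[2.3,3.3,0,0.143],[2.3,3.3,0,0.143],[2.3,3.3,0,0.143],[2.3,3.3,0,0.143],[2.2,3.3,0,0.143],[2.2,3.3,0,0.143],[2.2,3.3,0,0.143],[2.2,3.3,0,0.143],[2.2,3.5,0,0.146],[0,0,0,0],[0,0,0,0]]' 0 20
```

```text
t: 1.8
eef_pos: [0.5792, -0.1333, 0.404]
ee_rot: [3.141, 0.001, -0.631]
force: [-0.8, -0.3, 0.7]
width: 0.0881
```

```bash
python3 -m handwheel '[[0,0,-3,0],[0,0,-3,0],[0,0,-2,0],[0,0,-1,0],[0,0,-0.6,0],[0,0,-0.5,0],[0,0,-0.2,0],[0,0,0,0],[0,0,0,0]]' 0 20; python3 - <<'E'
from h import *
grab('side','side1'); im=cv2.imread('pics/side1.png'); cv2.imwrite('pics/side1c.png',cv2.resize(im[90:240,210:370],None,fx=4,fy=4,interpolation=cv2.INTER_CUBIC))
E
```

```text
t: 2.7
eef_pos: [0.5791, -0.1343, 0.3024]
ee_rot: [-3.141, -0.001, -0.632]
force: [0.4, -0.2, -0.3]
width: 0.0876
```

View pics/side1c.png

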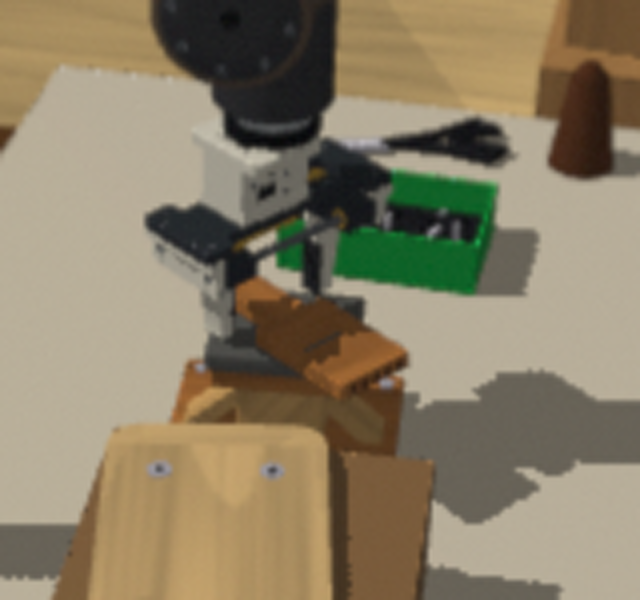

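The fingers straddle the grip, left finger at crop (215,310) and right finger at (320,260), just above the pad. I'll close on it.

```bash
python3 -m handwheel '[[0,0,-0.1,0],[0,0,0,0],[0,0,0,0]]' 0 20;  python3 -m handwheel '[[0,0,0,0],[0,0,0,0],[0,0,0,0],[0,0,0,0],[0,0,0,0],[0,0,0,0],[0,0,0,0],[0,0,0,0]]' 0.9 30
```

```text
t: 3.05
eef_pos: [0.5789, -0.1343, 0.3007]
ee_rot: [-3.142, -0.0, -0.632]
force: [-0.3, -1.0, -0.5]
width: 0.0881
t: 3.85
eef_pos: [0.5789, -0.1342, 0.3007]
ee_rot: [-3.142, -0.0, -0.632]
force: [-0.0, -0.2, -1.0]
width: 0.0357
```

```bash
python3 -m handwheel '[[0,0,0.5,0],[0,0,1,0],[0,0,2,0],[0,0,2.5,0],[0,0,2.5,0],[0,0,1.5,0],[0,0,0,0],[0,0,0,0]]' 0.9 30; python3 -m handwheel '[[-0.2,1.2,0,0.02],[-0.4,2.5,0,0.03],[-0.5,3.3,0,0.035],[-0.5,3.3,0,0.035],[-0.5,3.3,0,0.035],[-0.5,3.3,0,0.035],[-0.5,3.3,0,0.035],[-0.5,3.3,0,0.035],[-0.5,3.3,0,0.035],[-0.5,3.3,0,0.035],[-0.5,3.3,0,0.035],[-0.5,3.3,0,0.035],[-0.5,3.3,0,0.035],[-0.5,3.3,0,0.035],[-0.5,3.3,0,0.035],[-0.5,3.3,0,0.035],[-0.5,3.3,0,0.035],[-0.5,3.3,0,0.035],[-0.2,2.5,0,0.02],[0,1,0,0]]' 0.9 30; python3 -m handwheel '[[0,0,0,0],[0,0,0,0],[0,0,0,0]]'; python3 - <<'E'
from h import *
grab('side','side2'); grab('top','top2')
E
```

```text
t: 4.65
eef_pos: [0.5786, -0.1342, 0.4007]
ee_rot: [-3.141, -0.0, -0.632]
force: [-0.7, -0.1, -1.8]
width: 0.0358
t: 6.65
eef_pos: [0.4896, 0.4682, 0.3986]
ee_rot: [3.14, 0.002, 0.001]
force: [-0.6, -0.7, -1.8]
width: 0.0356
t: 6.95
eef_pos: [0.4909, 0.4648, 0.4005]
ee_rot: [3.141, 0.0, -0.002]
force: [0.9, -0.2, -1.2]
width: 0.0354
```

View pics/side2.png

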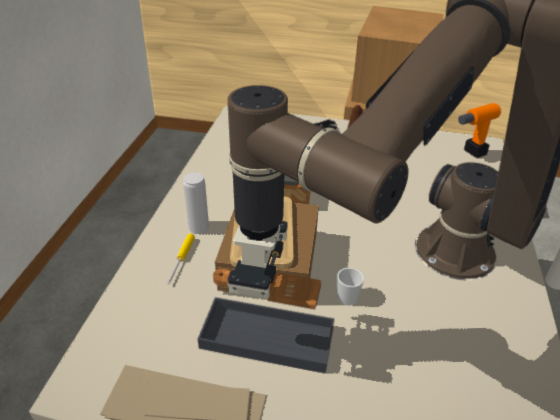

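View pics/top2.png

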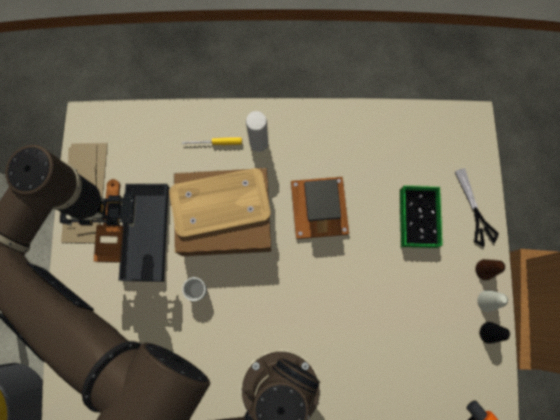

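The side view shows the stretcher held above the tray, with its blade towards the robot. The pad is now clear in the top view at (323,199). I'll measure the pad, tray and held stretcher.

```bash
python3 - <<'E'
from meas import *
f=load('top2');P=cloud(f);h,w=P.shape[:2];Z=P[...,2]
U,V=np.meshgrid(np.arange(w),np.arange(h))
def box(u0,u1,v0,v1): return (U>=u0)&(U<=u1)&(V>=v0)&(V<=v1)
m=big(box(285,355,170,245)&(Z>.105)&(Z<.135));print('pad',m.sum(),rect(P,m),np.median(Z[m]))
m=big(box(285,355,170,245)&(Z>.008)&(Z<.06));print('foot',rect(P,m))
m=big(box(165,275,160,245)&(Z>.130)&(Z<.148));print('panel',rect(P,m))
m=big(box(85,135,170,270)&(Z>.2)&(Z<.26)); print('str',m.sum(),rect(P,m),np.median(Z[m]))
im=cv2.imread('pics/top2.png')
cv2.imwrite('pics/c2.png',np.hstack([cv2.resize(im[170:250,285:355],None,fx=5.5,fy=7,interpolation=cv2.INTER_CUBIC),cv2.resize(im[175:287,85:175],None,fx=4.5,fy=5,interpolation=cv2.INTER_CUBIC)]))
E
```

```text
pad 1343 [ 5.63212e+02 -1.25237e+02  1.21882e+02  1.00675e+02  7.90000e-02] 0.11912100884260851
foot [ 5.62818e+02 -1.25468e+02  1.90052e+02  1.70900e+02  8.30000e-02]
panel [552.174 177.916 281.623 162.481  -1.37 ]
str 905 [4.16650e+02 4.65215e+02 1.06469e+02 7.50910e+01 5.00000e-03] 0.23491604431037796
```

View pics/c2.png

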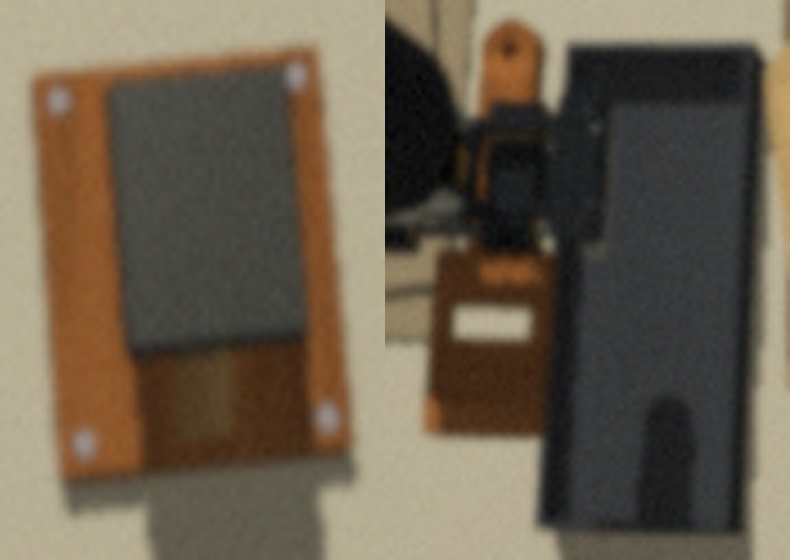

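```bash
python3 -m handwheel '[[0,-0.7,0,0],[0,-0.7,0,0],[0,-0.6,0,0],[0,0,-1.5,0],[0,0,-3,0],[0,0,-3,0],[0,0,-3,0],[0,0,-3,0],[0,0,-2.5,0],[0,0,-1.5,0],[0,0,-1,0],[0,0,0,0],[0,0,0,0]]'; python3 - <<'E'
from h import *
grab('side','side3'); im=cv2.imread('pics/side3.png'); cv2.imwrite('pics/side3c.png',cv2.resize(im[180:380,180:380],None,fx=3,fy=3,interpolation=cv2.INTER_CUBIC))
E
```

```text
t: 8.35
eef_pos: [0.4912, 0.446, 0.2167]
ee_rot: [-3.141, -0.001, -0.002]
force: [-0.2, 0.1, -1.3]
width: 0.0359
```

View pics/side3c.png

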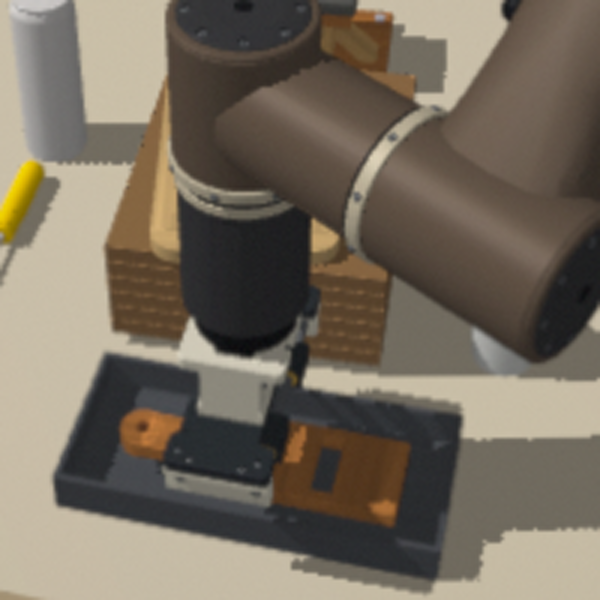

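The stretcher is lined up inside the tray walls. I'll lower it to the floor.

```bash
python3 -m handwheel '[[0,0,-1,0],[0,0,-1,0],[0,0,-0.5,0],[0,0,-0.3,0],[0,0,-0.1,0],[0,0,-0.1,0],[0,0,0,0],[0,0,0,0]]'
```

```text
t: 9.2
eef_pos: [0.491, 0.4458, 0.1859]
ee_rot: [-3.141, -0.0, -0.002]
force: [0.3, -0.1, -1.2]
width: 0.0356
```

```bash
python3 -m handwheel '[[0,0,-0.05,0],[0,0,-0.05,0],[0,0,0,0],[0,0,0,0]]';python3 -m handwheel '[[0,0,0,0],[0,0,0,0],[0,0,0,0],[0,0,0,0],[0,0,0,0]]' 0.46
```

```text
t: 9.6
eef_pos: [0.491, 0.4458, 0.1857]
ee_rot: [-3.141, -0.001, -0.002]
force: [-3.3, -1.7, 6.1]
width: 0.0356
t: 10.1
eef_pos: [0.4909, 0.4457, 0.1845]
ee_rot: [3.141, 0.0, -0.002]
force: [-0.1, -0.1, -0.1]
width: 0.0472
```

The stretcher touched down and I've released it. Next I'll lift clear and check the tray.

```bash
python3 -m handwheel '[[0,0,1,0],[0,0,2,0],[0,0,3,0],[0,0,3.5,0],[0,0,4,0],[0,0,4,0],[0,0,3,0],[0,0,1,0]]' 0.46; python3 -m handwheel '[[0.26,-0.97,0,-0.137],[0.26,-0.97,0,-0.137],[0.26,-0.97,0,-0.137],[0.26,-0.97,0,-0.137],[0.26,-0.97,0,-0.137],[0.26,-0.97,0,-0.137],[0.26,-0.97,0,-0.137],[0.26,-0.97,0,-0.137],[0.26,-0.97,0,-0.137],[0.26,-0.97,0,-0.137],[0,0,0,0],[0,0,0,0]]' 0.32;python3 - <<'E'
from h import *
grab('side','side4');grab('top','top4')
E
```

```text
t: 10.9
eef_pos: [0.4913, 0.4459, 0.4051]
ee_rot: [-3.136, -0.004, -0.001]
force: [0.9, 0.4, -0.0]
width: 0.0473
t: 12.1
eef_pos: [0.5168, 0.3487, 0.3998]
ee_rot: [-3.142, 0.0, -1.368]
force: [0.2, 0.6, 0.9]
width: 0.0594
```

View pics/side4.png

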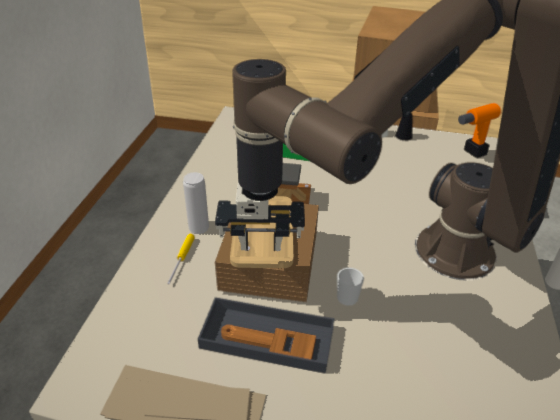

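View pics/top4.png

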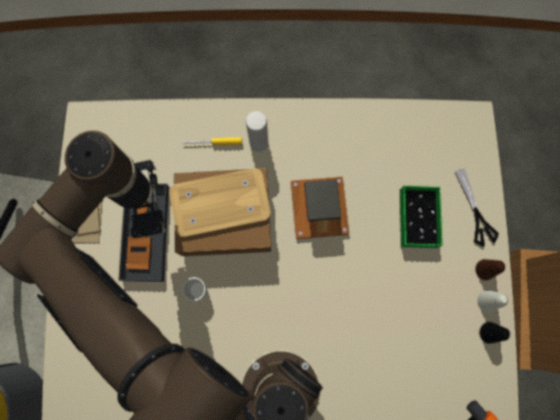

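The stretcher lies flat in the tray at side-view (268,340). Now I'll lower the fingers behind the panel's far end and close in on it.

```bash
python3 -m handwheel '[[0,0,-3,0],[0,0,-3,0],[0,0,-2,0],[0,0,-1,0],[0,0,-0.6,0],[0,0,0,0],[0,0,0,0]]' 0.32; python3 -m handwheel '[[0.1,-0.6,0,0],[0.1,-0.6,0,0],[0.1,-0.5,0,0],[0.1,-0.4,0,0],[0.06,-0.3,0,0],[0,0,0,0]]';python3 - <<'E'
from h import *
grab('side','side5');grab('top','top5')
im=cv2.imread('pics/side5.png'); cv2.imwrite('pics/side5c.png',cv2.resize(im[170:320,180:360],None,fx=4,fy=4,interpolation=cv2.INTER_CUBIC))
E
```

```text
t: 12.9
eef_pos: [0.5172, 0.3491, 0.3047]
ee_rot: [-3.14, 0.001, -1.371]
force: [0.3, 0.2, -0.3]
width: 0.0596
t: 13.5
eef_pos: [0.5217, 0.3244, 0.3038]
ee_rot: [-3.141, 0.0, -1.372]
force: [-0.3, 0.2, -1.4]
width: 0.0598
```

View pics/side5c.png

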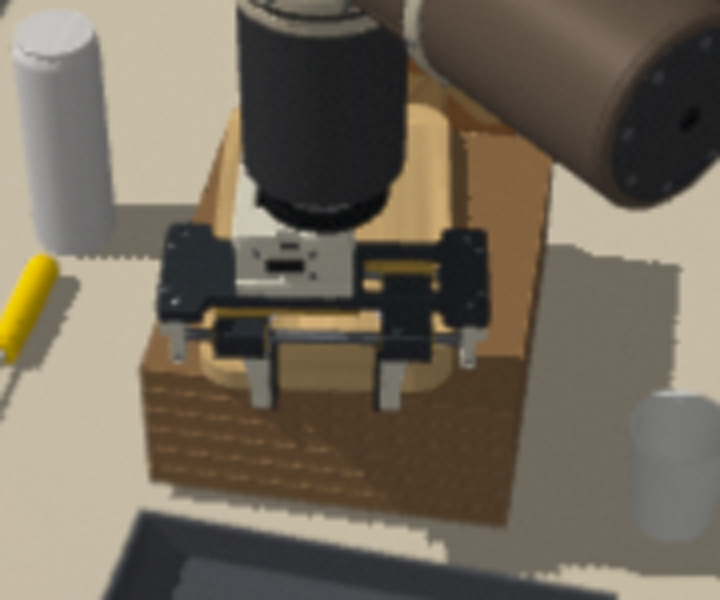

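Both fingertips, at crop (260,400) and (390,400), are behind the panel's end, level with its edge. I'll push the first 15 cm.

```bash
python3 -m handwheel '[[0.08,-0.5,0,0],[0.15,-1,0,-0.004],[0.15,-1,0,-0.004],[0.15,-1,0,-0.004],[0.14,-1,0,-0.004],[0.14,-1,0,-0.004],[0.14,-1,0,-0.004],[0.13,-1,0,-0.004],[0.13,-1,0,-0.004],[0.13,-1,0,-0.004],[0.12,-1,0,-0.004],[0.12,-1,0,-0.004],[0.12,-1,0,-0.004],[0.11,-1,0,-0.004],[0.1,-1,0,-0.004],[0.05,-0.5,0,0],[0,0,0,0]]';python3 - <<'E'
from meas import *
f=grab('top','top6');grab('side','side6')
P=cloud(f);h,w=P.shape[:2];Z=P[...,2]
U,V=np.meshgrid(np.arange(w),np.arange(h))
E
```

```text
t: 15.3
eef_pos: [0.541, 0.1737, 0.3036]
ee_rot: [3.141, -0.001, -1.429]
force: [0.0, -0.1, 0.3]
width: 0.0593
```

View pics/top6.png

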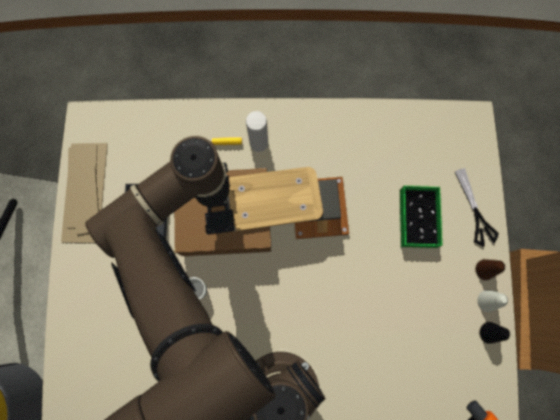

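View pics/side6.png

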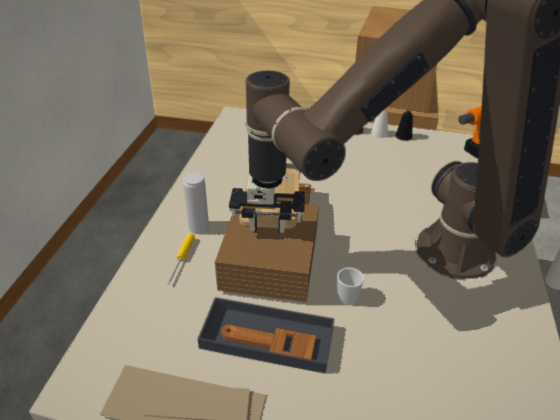

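The panel has slid evenly onto the pad and its front end is over the stand. I'll read the T-nuts from a crop to get its exact pose.

```bash
cat > tn.py <<'E'
from h import *
# estimate panel centre/yaw from initial T-nut layout (panel frame), fit 4 clicks
def fit(tag,px,z=.1375):
    A=np.array([[0.5748,0.2689],[0.6083,0.1019],[0.5302,0.0862],[0.4965,0.2524]]) # initial
    f=load(tag); B=atz(f,px,z)[:,:2]
    # layout: symmetric rectangle assumed
    c=B.mean(0); e=(B[0]+B[3]-B[1]-B[2]); yaw=np.arctan2(e[1],e[0])-np.pi/2
    e2=(B[0]+B[1]-B[2]-B[3]); yaw2=np.arctan2(e2[1],e2[0])
    print('centre',c.round(4),'yaw',round(yaw,3),round(yaw2,3),'nut spans',np.round([np.hypot(*e)/2,np.hypot(*e2)/2],4))
    s=np.array([.5630,-.1254]); a=.08; R=np.array([[np.cos(a),np.sin(a)],[-np.sin(a),np.cos(a)]])
    print('in stand frame mm',(R@(c-s)*1000).round(1),'dyaw',round(yaw-a,3))
E
python3 - <<'E'
from tn import *
fit('top0',[((x+.5)/4.2-.5+110,(y+.5)/4.2-.5+155) for x,y in [(329,165),(568,118),(589,227),(348,275)]])
im=cv2.imread('pics/top6.png'); cv2.imwrite('pics/top6c.png',cv2.resize(im[150:250,225:355],None,fx=6,fy=6,interpolation=cv2.INTER_CUBIC))
E
```

```text
centre [0.5525 0.1773] yaw 0.199 0.203 nut spans [0.1699 0.0798]
in stand frame mm [ 13.7 302.6] dyaw 0.119
```

View pics/top6c.png

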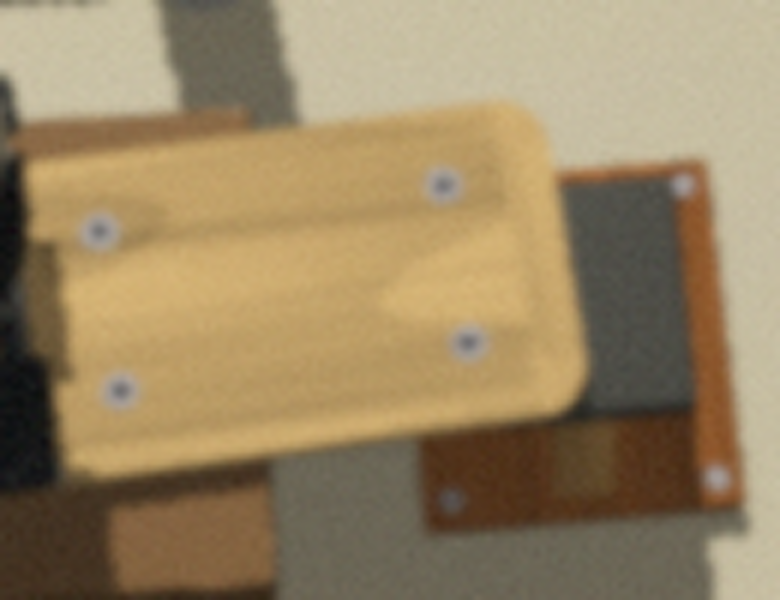

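```bash
python3 - <<'E'
from tn import *
fit('top6',[((x+.5)/6-.5+225,(y+.5)/6-.5+150) for x,y in [(99,231),(443,184),(469,342),(121,390)]],.1365)
E
```

```text
centre [0.5644 0.0227] yaw 0.139 0.149 nut spans [0.1699 0.0803]
in stand frame mm [ 13.2 147.5] dyaw 0.059
```

Panel yaw is 0.142, matching the tool, so it's sticking properly. I'll continue with 12.7 cm of the remaining 14.7.

```bash
python3 -m handwheel '[[0.05,-0.5,0,-0.003],[0.08,-1,0,-0.005],[0.08,-1,0,-0.005],[0.08,-1,0,-0.005],[0.07,-1,0,-0.005],[0.07,-1,0,-0.005],[0.06,-1,0,-0.005],[0.06,-1,0,-0.005],[0.05,-1,0,-0.005],[0.05,-1,0,-0.005],[0.04,-1,0,-0.004],[0.04,-1,0,-0.004],[0.03,-0.8,0,-0.003],[0.02,-0.4,0,-0.002],[0,0,0,0],[0,0,0,0]]';python3 - <<'E'
from meas import *
f=grab('top','top7');grab('side','side7')
im=cv2.imread('pics/top7.png'); cv2.imwrite('pics/top7c.png',cv2.resize(im[150:250,245:375],None,fx=6,fy=6,interpolation=cv2.INTER_CUBIC))
E
```

```text
t: 17.0
eef_pos: [0.549, 0.0475, 0.3038]
ee_rot: [-3.142, -0.0, -1.489]
force: [-0.2, -0.7, -0.5]
width: 0.0597
```

View pics/top7c.png

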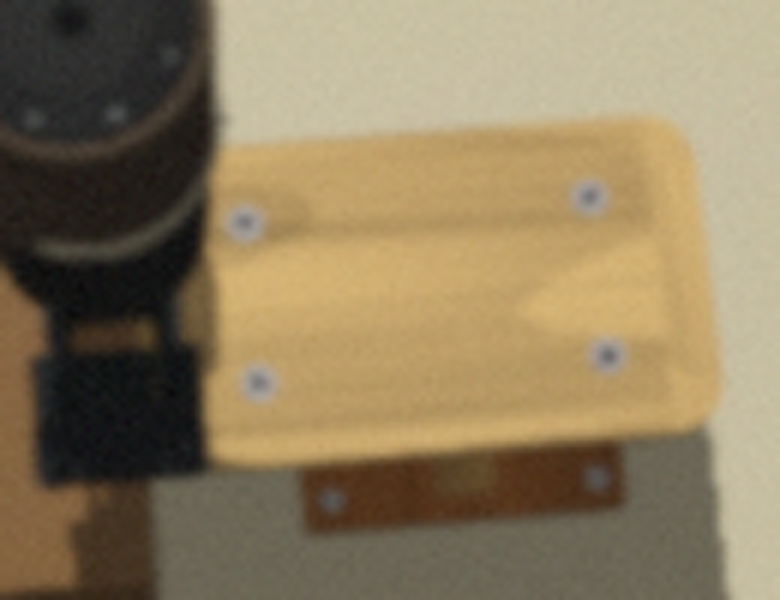

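```bash
python3 - <<'E'
from tn import *
fit('top7',[((x+.5)/6-.5+245,(y+.5)/6-.5+150) for x,y in [(245,221),(589,197),(608,355),(259,382)]],.1355)
E
```

```text
centre [ 0.5635 -0.1051] yaw 0.075 0.082 nut spans [0.1698 0.0803]
in stand frame mm [ 2.2 20.2] dyaw -0.005
```

Yaw is on target and 20 mm remain. I'll make the final slow push, then back the fingers off.

```bash
python3 -m handwheel '[[0,-0.3,0,0],[0,-0.4,0,0],[0.02,-0.4,0,0],[0,-0.4,0,0],[0.02,-0.3,0,0],[0,-0.2,0,0],[0,0,0,0],[0,0,0,0]]'; python3 -m handwheel '[[0,0.3,0,0],[0,0.7,0,0],[0,1,0,0],[0,1.5,0,0],[0,1.5,0,0],[0,0,2,0],[0,1,4,0],[0,2,4,0],[0,4,2,0],[0,4,0,0],[0,4,0,0],[0,4,0,0],[0,0,0,0],[0,0,0,0]]';python3 - <<'E'
from meas import *
f=grab('top','top8');grab('side','side8')
im=cv2.imread('pics/top8.png'); cv2.imwrite('pics/top8c.png',cv2.resize(im[150:250,245:375],None,fx=6,fy=6,interpolation=cv2.INTER_CUBIC))
E
```

```text
t: 17.9
eef_pos: [0.5493, 0.0274, 0.3037]
ee_rot: [3.141, -0.001, -1.489]
force: [-0.3, -0.6, 0.7]
width: 0.0594
t: 19.3
eef_pos: [0.5487, 0.2698, 0.4231]
ee_rot: [3.141, -0.001, -1.486]
force: [-0.4, -0.1, 0.4]
width: 0.0596
```

View pics/top8c.png

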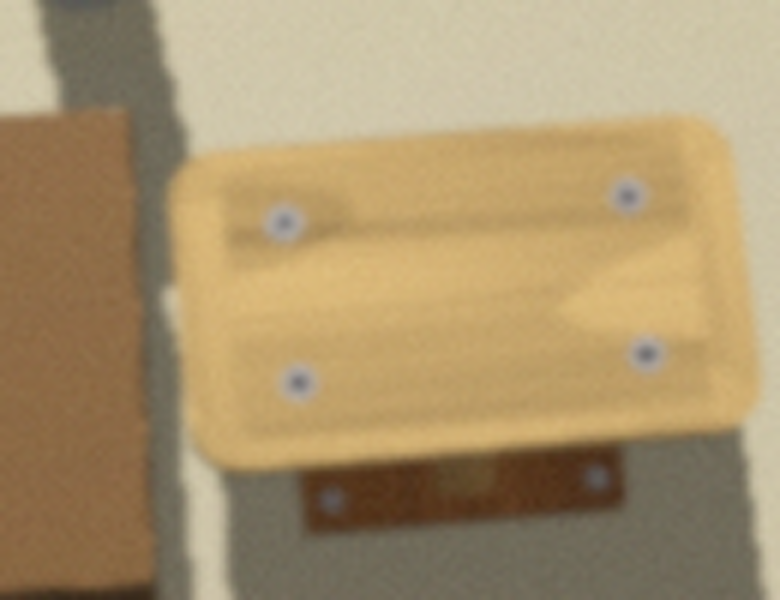

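View pics/side8.png

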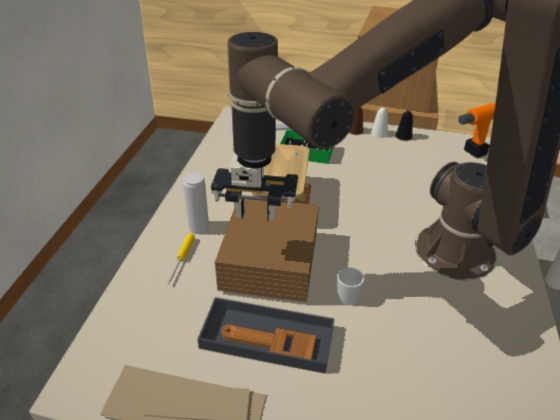

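The top view shows the panel clear of the pile, with a gap at about x=155–185 in the crop, and squarely over the stand. The stretcher is in the tray.

```bash
python3 - <<'E'
from tn import *
from meas import *
fit('top8',[((x+.5)/6-.5+245,(y+.5)/6-.5+150) for x,y in [(284,222),(628,196),(647,353),(299,381)]],.135)
f=load('top8');P=cloud(f);h,w=P.shape[:2];Z=P[...,2]
U,V=np.meshgrid(np.arange(w),np.arange(h))
m=big((U>265)&(U<380)&(V>160)&(V<240)&(Z>.125)&(Z<.15));print('panel',rect(P,m),np.median(Z[m]))
q=P[m]; A=np.c_[q[:,:2],np.ones(len(q))]; print('tilt',np.linalg.lstsq(A,q[:,2],rcond=None)[0][:2])
s=load('side8');S=cloud(s);hsv=cv2.cvtColor(s['image'],cv2.COLOR_RGB2HSV)
U,V=np.meshgrid(np.arange(560),np.arange(420))
m=big((U>205)&(U<330)&(V>310)&(V<362)&(hsv[...,1]>140)&(hsv[...,0]<20)&(S[...,2]<.04)); q=S[m]
print('str',rect(S,m),np.median(q[:,2])); A=np.c_[q[:,:2],np.ones(len(q))]; print('tilt',np.linalg.lstsq(A,q[:,2],rcond=None)[0][:2])
E
```

```text
centre [ 0.564  -0.1243] yaw 0.08 0.083 nut spans [0.1699 0.0796]
in stand frame mm [1.1 1. ] dyaw -0.0
panel [ 563.411 -123.68   281.911  162.088   -1.489] 0.13434425747040862
tilt [-0.00074057 -0.0001936 ]
str [ 4.80022e+02  4.45878e+02  2.27895e+02  7.24240e+01 -1.00000e-02] 0.020259182757817133
tilt [-0.001005   -0.01635746]
```

```bash
python3 -c "
from station import arm
arm.job_done(); s=arm.get_state(); print(s['t'],s['force'])"
```

```text
the job is handed in; nothing more can be done
the job is handed in; nothing more can be done
```

The job is done and handed in at about 19.4 s of the 72 s allowed. I moved the stretcher off the pad into the tray and let it go on the floor. Then I pushed the panel by its far end with both open fingertips, off the pile and onto the pad.

Last checks from the camera images, before handing in:
- **Panel position:** its centre is about 1 mm from the pad centre in both x and y, and it is square to the pad to within measurement error. The limits are 18 mm, 20 mm and 0.1 rad.
- **Panel support:** its tilt is under 0.001 rad, its top is at 0.134 m where 0.135 m was expected, and it is visibly clear of the pile.
- **Stretcher:** it lies flat at the level of the tray floor, about 20 mm off the tray's centre in y, where 50 mm is allowed. Tilt came out at about 0.016 rad.
- **Other objects:** the spray can, tub and screwdriver look unmoved in the pictures; I did not measure them again.
- **Robot:** the arm was clear of everything, with only noise on the wrist force.

No checks failed or disagreed. My final state readout, called after handing in, was refused.

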